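Close the paint filter with its bayonet cap

ROBOT

A 6-joint arm with a two-finger parallel gripper is mounted at the origin on the work surface. World frame = base frame: x ahead of the robot, y to its left, z up, the work surface at z = 0. Lengths are in mm, angles in degrees, forces in N, time in s.
With the tool pointing down it reaches from about 350 to 850 mm from the base axis. Payload 8.1 kg.
Tool frame: the origin (TCP) lies between the finger pads; the fingertips stand r.nose_length ahead of it and the grasp point (between the pads) lies 3 mm ahead of it (r.nose_length is the distance from the TCP to the fingertips, in mm); x points along the fingers, y is the direction in which the jaws open and shut, and the axes are right-handed (so a half turn about x gives the same grasp; the last joint's range is limited). The gripper opens to 85 mm and grips with 20 to 120 N. Pads are 22 mm wide; open, the fingers measure 114 mm over their backs; the gripper's body (76 mm by 85 mm) begins 54 mm behind the grasp point. The pads swing forward as they close: fully open they stand 13 mm farther back than shut.
Start: joints at [-76.112, 7.471, 85.268, -0, 87.261, -4.893], TCP at [193.197, -568.05, 253.292] pointing down, gripper open.
Joint ranges: [-169.43, 169.43], [-51.17, 129.36], [1.28, 143.12], [-76.62, 256.62], [0, 156.53], [-152.29, 152.29]. Speed limits (degrees/s): [136.94, 136.94, 159.86, 180, 180, 180].

INTERFACE

Orientations are given as [roll, pitch, yaw] about the fixed x, y, z axes, in that order (R = Rz(yaw) Ry(pitch) Rx(roll)).
In Python, from bench import sense, optics, order, r gives the robot as it stands.
- The arm moves only by the tool carry_out, never from a script. Its argument "commands" is one flat list of numbers, 7 for each row, row after row: the shift along the tool's x, y, z in m, then the turn, a rotation vector about the tool's x, y, z in degrees, then the closure, from -1 (fully open) to 1 (shut), so that 0 is half open. A call has 1 to 12 rows; each row is the pose to reach, as a shift and turn from the pose measured when the call began, along the tool's axes at that moment; what a row does not reach only later rows make up. A row lasts 1/8 s, in which the tool goes at most 62.5 mm and 10.7 degrees, less where a joint would pass 70% of its speed; a pose out of reach is approached as far as the arm can. A call with a gripper value outside its range is refused whole. The fingers move at their own pace and stop on an object; "grip_force" is the grip in N (left out, the last holds). Time passes only in rows, so rows that repeat a pose let the fingers close. It gives the time, the measured TCP pose, the force and the opening at its end, in the units of the state.
- sense(): the state, without advancing time (a new reading comes with each control period).
- optics.snapshot(name): name is "side" or "top" or "wrist"; returns (picture, depth): 400x640x3 uint8, red, green, blue; 400x640 float32, mm along the optical axis (not along the pixel's ray), 0 where there is no reading.
- optics.calibration(name): a dict with "mtx" (3x3 intrinsics, pixels), "k1" (the pictures are not rectified: a ray, as slopes to the right and down, at radius r is drawn at 1 + k1 r^2 times it, then the intrinsics apply), "extrinsics" (4x4, takes a point from camera to world coordinates). Camera axes: x right, y up, looking along -z (the intrinsics and any distortion apply to the point x, -y, -z); pixel columns grow to the right and rows downward; lengths in mm; the calibration is good to about 2 mm. A picture is of the moment at which its call begins: read the wrist's pose just before it. calibration takes no time and is no camera call; for the wrist camera it gives the pose at the moment of the call.
- order.hand_in(): hands the job in, once; it reports no verdict.
The state is a dict: "time": time; "joint_pos": joint angles; "qd": joint speeds; "joint_efforts": joint torques, N m; "tool_pos": TCP position; "tcp_rot": TCP orientation; "ft_force": force on the tool from outside, world axes, zero at the start; "wrist_torque": the same for the moment, N m; "finger_gap": finger opening in mm.
Only numpy, scipy, OpenCV 4.12 (cv2) and the standard library are available. Lean on these libraries where they do the work, as an engineer would, in place of code of your own. Each camera call takes 0.05 s, during which the arm holds its last target. There are 200 camera calls.

TASK

Take the red bayonet cap out of the parts tray and close the blue paint filter with it: enter its lugs at the yellow marks, push it down gently against the spring to the firm stop, twist it clockwise to the red marks and let it rise into its notches, then let go. Never press the cap hard against the filter (keep well under 30 N), and leave the other loose things where they are.

Things in the scene. Friction and masses are not known exactly. Their poses are not given: they have to be found in the camera images.
- cap: Bayonet cap, 88 mm tall, 0.11 to 0.22 kg, upright in the tray. Origin: centre of its underside, z up. Aluminium stem 36 mm diameter, z 0 to 46 mm; at its foot (z 0 to 7 mm) two steel lugs along +x and -x reach 29 mm from the axis, each 0.44 rad wide. Red flange 58 mm diameter, z 46 to 52 mm, yellow dots above the lugs. A half turn about z makes no difference.
- handle (a point): Grip point on the cap's axis, 76 mm above its underside, in the red handle bar: 44 mm long along x (over the lugs), 16 mm thick along y (grip across y), from 52 to 88 mm above the underside. Axes as the cap's.
- filter: Blue paint filter, fixed: foot plate 150 by 120 by 12 mm, round upright housing 92 mm diameter, 100 mm high, brass pipe stubs to +y and -y out to 74 mm. Origin: centre of its underside, z up. In its mouth (66 mm bore) lies a brass bayonet ring 19 mm thick with a 39 mm hole and two entry slots towards +x and -x, each 0.58 rad wide.
- rim (a point): Centre of the filter's mouth at rim height, 100 mm above the bench; axes as the filter's. THE RING'S TOP LIES 2 TO 20 MM BELOW THE RIM, different each time and not measured. A spring plate waits 15 mm below the ring's top: 5 N there, plus 0.5 N per mm pressed; it pushes an untwisted cap back up to there. A rigid floor stops the cap's underside 28.5 mm below the ring's top (spring then 12 N).
- locked (a point): Centre of the mouth at rim height, but axes turned by -1.1 rad about z from the filter's (clockwise from above): its x axis points to the red marks. There the ring's underside has notches 5 mm deep, in which the lugs are free by 0.11 rad either way; the spring lifts the cap into them, its underside then 21 mm below the ring's top.
- tray: Grey parts tray, fixed, 170 by 200 mm, 22 mm high, walls 4 mm and floor 4 mm thick. Origin: centre of its underside.
- nozzle: Spare brass nozzle ring, 32 mm diameter, 14 mm high, lying in the tray: leave it. Origin: centre of its underside.
- can: Paint can with green label, 84 mm diameter, 100 mm high, bystander. Origin: centre of its underside.
- jar: Jar with yellow lid, 60 mm diameter, 85 mm high, bystander. Origin: centre of its underside.
- tub: Tan bowl, 120 mm diameter, 50 mm high, bystander. Origin: centre of its underside.
- brush: Paint brush lying on the bench along its x, bystander.
- spatula: Spatula lying on the bench along its x, bystander.
- entry (a point): Yellow mark on the rim, 39.5 mm from the mouth's axis towards the filter's +x (another at -x): here the lugs go down through the ring. From 26 mm below the ring's top on (cap's underside) the lugs are under the ring and the cap can turn, clockwise seen from above, up to a rigid end stop 1.21 rad away.
Not all that is in view belongs to the job. What is meant by the cap is not purple or turquoise, and is the smaller of those in its own colour.

How it is judged (in metres and radians):
On the way:
1. the cap's lugs have gone down through the entry slots, at the yellow marks (z of cap in the frame of rim below -0.0215 m and horizontal distance between cap and rim below 0.005 m and angle between the x axis of cap and the x axis of filter, either way round below 0.15 rad), for 0.1 s.
At the end, for the whole second after the job is handed in: The cap is locked in the filter: lugs within 0.12 rad of the red marks, axis within 5 mm of the mouth's axis, upright within 0.1 rad, underside 21.5 to 42.5 mm below the rim (21 mm below the ring's top), at rest and released (angle between the x axis of cap and the x axis of locked, either way round below 0.12 rad and horizontal distance between cap and rim below 0.005 m and z of cap in the frame of rim between -0.0425 and -0.0215 m and angle between cap's own z axis and vertical below 0.1 rad and linear speed of cap below 0.01 m/s); the robot touches nothing.
It fails at once if the cap presses on the filter with more than 30 N (contact force between cap and filter above 30 N).
It fails at once if another loose thing is moved by more than 30 mm (distance of any of nozzle, can, jar, tub, brush, spatula from where it was at the start of the episode above 0.03 m).
It also fails if it takes over 67 s, if anything falls off the work surface, if the arm or the gripper's body presses on something with over 40 N, if the wrist force passes 120 N, or if a joint passes its speed limit or range.

## Working session

There is one attempt and no reset: what is moved stays moved. The work goes in short steps, Python scripts to look and compute and a tool call to move; the robot and the scene stay as the last step left them, time stands still between calls to the robot, and variables do not carry over. Pictures are saved under pics/ and viewed, about 8 in all and at most 12, crops included, and the job is handed in when it is done.

Besides the shell and the picture viewer there is one more tool, called after "Emit:" by a JSON object that holds its "name" and its "arguments". carry_out: Moves the arm, as the interface text tells. Its arguments: {"type":"object","properties":{"commands":{"type":"array","items":{"type":"number"}},"grip_force":{"type":"number"}},"required":["commands"]}

```bash
mkdir -p pics; ls
cat > h.py <<'E'
import numpy as np, cv2
from bench import sense, optics, order, r
def cal(n):
    c=optics.calibration(n); return np.array(c["mtx"],float),float(c["k1"]),np.array(c["extrinsics"],float)
def ray(c,u,v):
    K,k1,E=c; d=np.array([(u-K[0,2])/K[0,0],(v-K[1,2])/K[1,1]]); s=d.copy()
    for _ in range(20): s=d/(1+k1*(s@s))
    return s
def atdepth(c,u,v,z):
    s=ray(c,u,v); return (c[2]@np.array([s[0]*z,-s[1]*z,-z,1]))[:3]
def atz(c,u,v,h):
    s=ray(c,u,v); R=c[2][:3,:3]; o=c[2][:3,3]; d=R@np.array([s[0],-s[1],-1]); return o+d*(h-o[2])/d[2]
def proj(c,p):
    K,k1,E=c; q=np.linalg.inv(E)@np.append(p,1); s=np.array([q[0],-q[1]])/-q[2]; s=s*(1+k1*(s@s)); return K[:2,:2]@s+K[:2,2]
def save(n,img): cv2.imwrite("pics/"+n,cv2.cvtColor(img,cv2.COLOR_RGB2BGR))
E
python3 - <<'E'
from h import *
print(sense(), r.nose_length)
for n in ("top","side"):
    p,d=optics.snapshot(n); np.savez("pics/"+n+"0.npz",p=p,d=d); save(n+"0.png",p); print(n,cal(n))
E
```

```text
pics
{'time': 0.0, 'joint_pos': array([-7.61113174e+01,  7.51543757e+00,  8.53301992e+01, -1.74048194e-04,
        8.72617043e+01, -4.89076528e+00]), 'qd': array([-0.16461178,  0.08442358,  0.0145754 ,  0.07435888,  0.08684755,
        0.02663367]), 'joint_efforts': array([ 2.22106049e-03, -5.69389665e+01, -5.00559390e+01,  2.57920246e-04,
        1.44811827e-02, -3.36659093e-05]), 'tool_pos': array([ 193.07411485, -567.54093131,  252.23214684]), 'tcp_rot': array([-94.7979776,  89.8926588, 103.9814788]), 'ft_force': array([ 0.63671331,  0.03304114, -0.54178301]), 'wrist_torque': array([0.01065762, 0.0425448 , 0.00010503]), 'finger_gap': 85.41742583095778} 22.0
top (array([[483.34582314,   0.        , 317.49586903],
       [  0.        , 483.34582314, 207.78843594],
       [  0.        ,   0.        ,   1.        ]]), -0.0024004760490597145, array([[-2.29782579e-02,  9.75662357e-01, -2.18071009e-01,
         1.93421527e+02],
       [-9.99718020e-01, -2.37314793e-02, -8.35198707e-04,
         1.59046188e+00],
       [-5.99001958e-03,  2.17990326e-01,  9.75932548e-01,
         1.84099397e+03],
       [ 0.00000000e+00,  0.00000000e+00,  0.00000000e+00,
         1.00000000e+00]]))
side (array([[511.67589772,   0.        , 322.65980945],
       [  0.        , 511.67589772, 198.21621712],
       [  0.        ,   0.        ,   1.        ]]), 0.04559673273831849, array([[-9.46603027e-01,  1.84354712e-01, -2.64492058e-01,
         1.59829694e+02],
       [-3.22387441e-01, -5.48913735e-01,  7.71206879e-01,
         1.17624947e+03],
       [-3.00770144e-03,  8.15295684e-01,  5.79037047e-01,
         9.81012283e+02],
       [ 0.00000000e+00,  0.00000000e+00,  0.00000000e+00,
         1.00000000e+00]]))
```

View pics/top0.png

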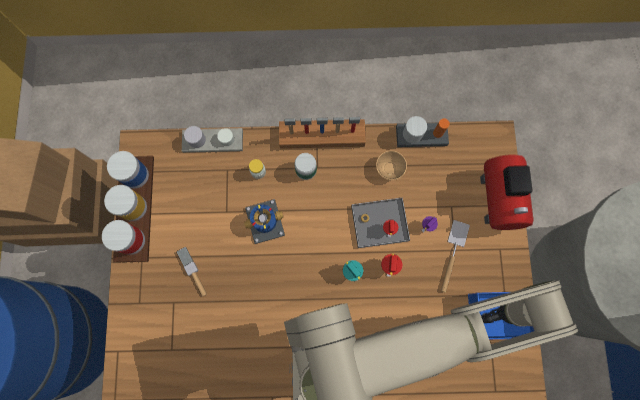

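View pics/side0.png

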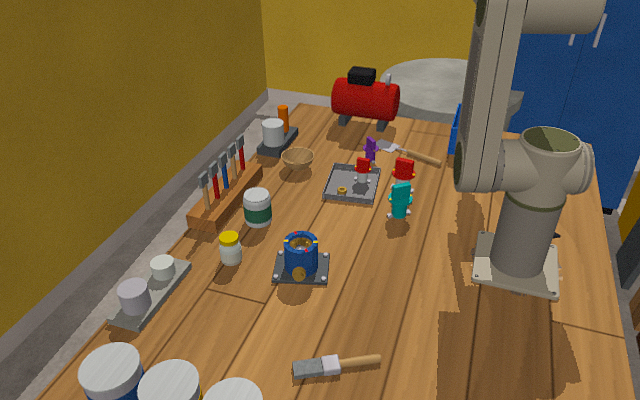

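The top picture shows two red caps, one in the tray at (391,227) and one on the bench at (392,265). It also shows a purple cap at (430,224) and a turquoise one at (353,271). The red cap in the tray is smaller and fits the description. The filter is at (264,220). I'll confirm with an enlarged crop.

Run:
```python
from h import *
p=np.load("pics/top0.npz")["p"]; d=np.load("pics/top0.npz")["d"]
a=cv2.resize(p[190:285,340:440],None,fx=4,fy=4,interpolation=cv2.INTER_CUBIC)
b=cv2.resize(p[190:250,235:295],None,fx=6.3,fy=6.3,interpolation=cv2.INTER_CUBIC)
b=cv2.copyMakeBorder(b,0,a.shape[0]-b.shape[0],0,0,cv2.BORDER_CONSTANT)
save("crop1.png",np.hstack([a,b]))
c=cal("top")
for u,v in [(391,227),(392,265),(264,219),(365,217),(420,190)]:
    z=d[v,u]; print((u,v),z,atdepth(c,u,v,z).round(1))
hsv=cv2.cvtColor(p,cv2.COLOR_RGB2HSV)
# red blob centroids
m=(((hsv[...,0]<6)|(hsv[...,0]>174))&(hsv[...,1]>170)&(hsv[...,2]>80)).astype(np.uint8)
n,l,s,ce=cv2.connectedComponentsWithStats(m)
for i in range(1,n):
    if s[i,4]>15: print(s[i],ce[i].round(1))
```

```text
(391, 227) 1773.4006 [ 505.2 -264.9   93.3]
(392, 265) 1723.9258 [ 364.1 -257.8  112.5]
(264, 219) 1809.1978 [551.6 204.3  67.4]
(365, 217) 1880.5007 [ 564.3 -180.8   -3.2]
(420, 190) 1890.5726 [ 664.4 -399.4    8.7]
[ 486  155   47   71 1902] [505.7 193.2]
[383 220  15  14 158] [390.4 226.9]
[127 227  16  26 149] [136.6 240.6]
[382 254  20  21 312] [391.5 263.9]
```

View pics/crop1.png

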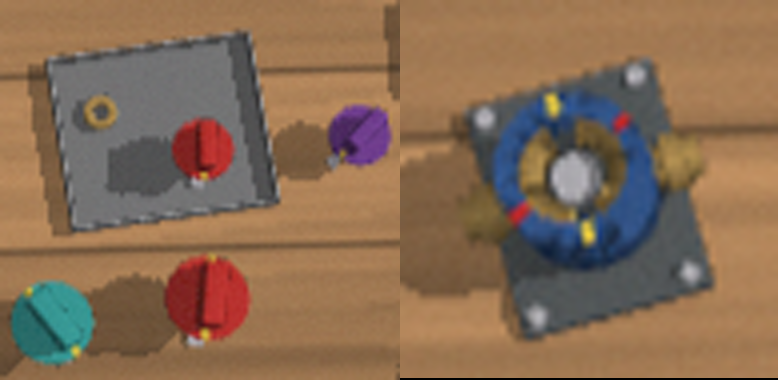

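The crop confirms it: the smaller red cap is in the tray, with its handle near vertical in the image and its dot at the bottom. In the filter crop the yellow marks are at about (552,105) and (587,232), and the red marks at (622,121) and (519,214).

```bash
cat >> h.py <<'E'
from scipy.spatial.transform import Rotation as Ro
def Rt(s): return Ro.from_euler('xyz',s["tcp_rot"],degrees=True)
def down(az): # tool x down, tool y at azimuth az (deg)
    a=np.radians(az); x=np.array([0,0,-1.]); y=np.array([np.cos(a),np.sin(a),0]); return Ro.from_matrix(np.c_[x,y,np.cross(x,y)])
def plan(pos,az):
    s=sense(); R=Rt(s); sh=R.inv().apply(np.array(pos)-s["tool_pos"])/1000; rv=(R.inv()*down(az)).as_rotvec(degrees=True)
    y=R.as_matrix()[:,1]
    print("t",round(s["time"],2),"tcp",s["tool_pos"].round(1),"az_y",np.degrees(np.arctan2(y[1],y[0])).round(2),"gap",round(s["finger_gap"],1),"F",s["ft_force"].round(1),"q",s["joint_pos"].round(1))
    print("shift",sh.round(4),"rv",rv.round(2))
E
python3 - <<'E'
from h import *
c=cal("top")
f=lambda x,y:(235+(x-400)/6.3,190+y/6.3)
Y=[atz(c,*f(552,105),100),atz(c,*f(587,232),100)]; Rr=[atz(c,*f(622,121),100),atz(c,*f(519,214),100)]
for P in (Y,Rr): print(P[0].round(1),P[1].round(1),((P[0]+P[1])/2).round(1),np.linalg.norm(P[0]-P[1]),np.degrees(np.arctan2(*(P[0]-P[1])[1::-1])))
print("cap flange",atz(c,390.4,226.9,60), "handle dir", [atz(c,340+x/4,190+y/4,92).round(1) for x,y in((206,121),(204,168))])
cw=cal("wrist"); s=sense(); R=Rt(s)
print("cam in tool",R.inv().apply(cw[2][:3,3]-s["tool_pos"]), "look in tool",R.inv().apply(-cw[2][:3,2]), "up",R.inv().apply(cw[2][:3,1]),cw[0],cw[1])
plan([505,-265,300],90)
plan([505,-265,300],-90)
E
```

```text
[591.9 218.6 100. ] [515.8 198.  100. ] [553.8 208.3 100. ] 78.92296050048655 15.133218567585875
[581.3 177.6 100. ] [527.3 237.6 100. ] [554.3 207.6 100. ] 80.75158489229467 -48.052190106487046
cap flange [ 511.54758165 -267.73913848   60.        ] handle dir [array([ 530.6, -268.3,   92. ]), array([ 486.8, -264. ,   92. ])]
cam in tool [-120.06119213    0.46663788  -69.47138501] look in tool [ 0.96352196 -0.00135582  0.26762586] up [ 2.67626864e-01  6.17793480e-04 -9.63522434e-01] [[285.90201218   0.         323.15542259]
 [  0.         285.90201218 199.71788053]
 [  0.           0.           1.        ]] -0.03758959270974517
t 0.1 tcp [ 193.1 -567.6  252.3] az_y -71.22 gap 85.8 F [ 0.2  0.4 -0.2] q [-76.1   7.5  85.3   0.   87.3  -4.9]
shift [-0.0473 -0.1862 -0.3927] rv [-1.6122e+02 -1.4000e-01  1.0000e-02]
t 0.1 tcp [ 193.1 -567.6  252.3] az_y -71.22 gap 85.8 F [ 0.2  0.4 -0.2] q [-76.1   7.5  85.3   0.   87.3  -4.9]
shift [-0.0473 -0.1862 -0.3927] rv [1.878e+01 1.000e-02 1.000e-01]
```

```bash
python3 -c "
from h import *
plan([508,-266,200],84.4)"
```

```text
t 0.1 tcp [ 193.1 -567.6  252.3] az_y -71.22 gap 85.8 F [ 0.2  0.4 -0.2] q [-76.1   7.5  85.3   0.   87.3  -4.9]
shift [ 0.0527 -0.1841 -0.3952] rv [-1.5562e+02 -1.3000e-01  2.0000e-02]
```

Emit:
{"name": "carry_out", "arguments": {"commands": [0.053, -0.184, -0.395, -155.6, 0, 0, -1, 0.053, -0.184, -0.395, -155.6, 0, 0, -1, 0.053, -0.184, -0.395, -155.6, 0, 0, -1, 0.053, -0.184, -0.395, -155.6, 0, 0, -1, 0.053, -0.184, -0.395, -155.6, 0, 0, -1, 0.053, -0.184, -0.395, -155.6, 0, 0, -1, 0.053, -0.184, -0.395, -155.6, 0, 0, -1, 0.053, -0.184, -0.395, -155.6, 0, 0, -1, 0.053, -0.184, -0.395, -155.6, 0, 0, -1, 0.053, -0.184, -0.395, -155.6, 0, 0, -1, 0.053, -0.184, -0.395, -155.6, 0, 0, -1, 0.053, -0.184, -0.395, -155.6, 0, 0, -1]}}

```text
time: 1.6
tool_pos: [507.5, -265.9, 199.1]
tcp_rot: [145.1, 89.9, 113.2]
ft_force: [-0.6, 0.7, 0.1]
finger_gap: 85.1
```

```bash
python3 -c "
from h import *
plan([508,-266,200],84.4)"
```

```text
t 1.6 tcp [ 507.5 -265.9  199.1] az_y 58.06 gap 85.1 F [-0.6  0.7  0.1] q [-32.8   5.2  93.4   0.1  81.5 -90.9]
shift [-0.0009  0.0002  0.0005] rv [-26.34  -0.09  -0.1 ]
```

Emit:
{"name": "carry_out", "arguments": {"commands": [-0.001, 0, 0, -26.3, 0, 0, -1, -0.001, 0, 0, -26.3, 0, 0, -1, -0.001, 0, 0, -26.3, 0, 0, -1, -0.001, 0, 0, -26.3, 0, 0, -1, -0.001, 0, 0, -26.3, 0, 0, -1]}}

```text
time: 2.22
tool_pos: [507.4, -265.8, 199.8]
tcp_rot: [125.0, 89.8, 119.2]
ft_force: [0.3, -0.4, 0.7]
finger_gap: 85.1
```

Run:
```python
from h import *
plan([508,-266,200],84.4)
c=cal("wrist"); p,d=optics.snapshot("wrist"); np.savez("pics/w1.npz",p=p,d=d,E=c[2]); save("w1.png",p)
```

```text
t 2.23 tcp [ 507.4 -265.8  199.8] az_y 84.23 gap 85.1 F [ 0.3 -0.4  0.7] q [-3.280e+01  5.200e+00  9.340e+01  1.000e-01  8.160e+01 -1.171e+02]
shift [-0.0002 -0.0001  0.0006] rv [-0.17 -0.09 -0.13]
```

View pics/w1.png

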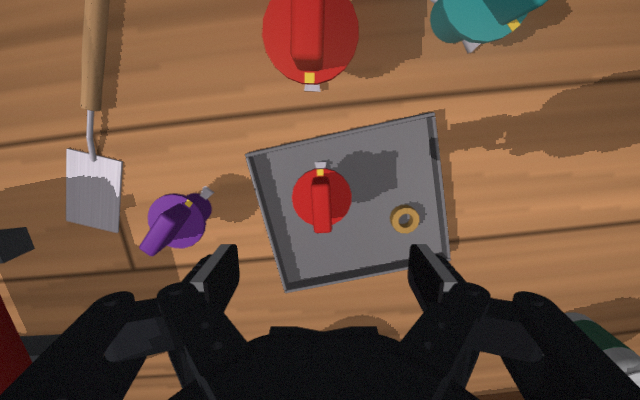

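The wrist picture shows our cap with its flange centre at about (322,197) and its handle bar from (320,178) to (322,232). The nozzle is at (405,220), and the larger red cap is at the top of the picture at (310,35). I'll get the pose from the depth points.

```bash
cat >> h.py <<'E'
def cloud(c,d,box):
    u0,u1,v0,v1=box; out=[]
    for v in range(v0,v1):
        for u in range(u0,u1):
            if d[v,u]>0: out.append(np.r_[atdepth(c,u,v,d[v,u]),u,v])
    return np.array(out)
E
python3 - <<'E'
from h import *
z=np.load("pics/w1.npz"); d=z["d"]; c=cal("wrist"); c=(c[0],c[1],z["E"])
P=cloud(c,d,(285,360,155,245))
print(np.histogram(P[:,2],bins=range(-5,110,5)))
T=P[(P[:,2]>84)]; m=cv2.minAreaRect(T[:,:2].astype(np.float32)); print("handle top",len(T),T[:,2].mean(),m)
q=T[:,:2]-T[:,:2].mean(0); w=np.linalg.svd(q,full_matrices=False)[2][0]; print("az",np.degrees(np.arctan2(w[1],w[0])),T[:,:2].mean(0))
F=P[(P[:,2]>52)&(P[:,2]<62)]; print("flange",len(F),F[:,2].mean(),cv2.minEnclosingCircle(F[:,:2].astype(np.float32)))
p=z["p"]; hsv=cv2.cvtColor(p,cv2.COLOR_RGB2HSV)[155:245,285:360]
y=np.argwhere((hsv[...,0]>20)&(hsv[...,0]<35)&(hsv[...,1]>150)&(hsv[...,2]>150)).mean(0); print("dot",y, atz(c,285+y[1],155+y[0],56))
E
```

```text
(array([   0, 3769,   54,   46,    0,    0,    0,    0,    0,    0,    0,
        541, 1281,   17,   17,   20,   20,   23,  117,  814,    0,    0]), array([ -5,   0,   5,  10,  15,  20,  25,  30,  35,  40,  45,  50,  55,
        60,  65,  70,  75,  80,  85,  90,  95, 100, 105]))
handle top 938 90.88316958929421 ((512.251953125, -267.0619812011719), (15.991812705993652, 43.383140563964844), 87.2572250366211)
az -2.4732056290787887 [ 510.9531919  -266.94723371]
flange 1816 55.368891777824956 ((512.3064575195312, -266.90728759765625), 28.834699630737305)
dot [16.5862069  34.93103448] [ 486.9686021  -265.92635443   56.        ]
```

```bash
python3 -c "
from h import *
plan([512.2,-267,84],87.4)"
```

```text
t 2.27 tcp [ 507.4 -265.9  199.9] az_y 84.25 gap 85.4 F [ 0.7  0.5 -0.1] q [-3.280e+01  5.200e+00  9.340e+01  1.000e-01  8.160e+01 -1.171e+02]
shift [ 0.1159 -0.0009  0.005 ] rv [-3.15 -0.08 -0.13]
```

Emit:
{"name": "carry_out", "arguments": {"commands": [0, -0.001, 0.005, -3.15, 0, 0, -1, 0.05, -0.001, 0.005, -3.15, 0, 0, -1, 0.1, -0.001, 0.005, -3.15, 0, 0, -1, 0.116, -0.001, 0.005, -3.15, 0, 0, -1, 0.116, -0.001, 0.005, -3.15, 0, 0, -1, 0.116, -0.001, 0.005, -3.15, 0, 0, -1], "grip_force": 60}}

```text
time: 3.02
tool_pos: [513.6, -268.0, 86.5]
tcp_rot: [14.8, 89.9, 12.2]
ft_force: [0.7, 0.6, 0.2]
finger_gap: 85.0
```

```bash
python3 -c "
from h import *
plan([512.2,-267,84],87.4)"
```

```text
t 3.02 tcp [ 513.6 -268.    86.5] az_y 87.39 gap 85.0 F [0.7 0.6 0.2] q [-3.270e+01  1.230e+01  9.790e+01  1.000e-01  6.970e+01 -1.201e+02]
shift [ 0.0025  0.001  -0.0015] rv [-0.01  0.1  -0.03]
```

Emit:
{"name": "carry_out", "arguments": {"commands": [0.0025, 0.001, -0.0015, 0, 0, 0, -1, 0.0025, 0.001, -0.0015, 0, 0, 0, -1, 0.0025, 0.001, -0.0015, 0, 0, 0, 1, 0.0025, 0.001, -0.0015, 0, 0, 0, 1, 0.0025, 0.001, -0.0015, 0, 0, 0, 1, 0.0025, 0.001, -0.0015, 0, 0, 0, 1, 0.0025, 0.001, -0.0015, 0, 0, 0, 1, 0.0025, 0.001, -0.0015, 0, 0, 0, 1, 0.0025, 0.001, -0.0015, 0, 0, 0, 1, 0.0025, 0.001, -0.0015, 0, 0, 0, 1]}}

```text
time: 4.28
tool_pos: [512.2, -266.9, 83.9]
tcp_rot: [18.5, 89.9, 15.9]
ft_force: [0.6, 0.9, -0.1]
finger_gap: 15.1
```

```bash
python3 -c "
from h import *
plan([512.2,-267,200],87.4)"
```

```text
t 4.28 tcp [ 512.2 -266.9   83.9] az_y 87.39 gap 15.1 F [ 0.6  0.9 -0.1] q [-3.270e+01  1.220e+01  9.830e+01  1.000e-01  6.940e+01 -1.201e+02]
shift [-1.161e-01 -1.000e-04  2.000e-04] rv [-0.01  0.1  -0.03]
```

```bash
python3 -c "
from h import *
plan([575,98,200],105.1)"
```

```text
t 4.28 tcp [ 512.2 -266.9   83.9] az_y 87.39 gap 15.1 F [ 0.6  0.9 -0.1] q [-3.270e+01  1.220e+01  9.830e+01  1.000e-01  6.940e+01 -1.201e+02]
shift [-0.1158  0.3674  0.0464] rv [-17.71   0.1   -0.02]
```

Emit:
{"name": "carry_out", "arguments": {"commands": [-0.04, 0, 0, 0, 0, 0, 1, -0.09, 0, 0, 0, 0, 0, 1, -0.116, 0.03, 0.003, 0, 0, 0, 1, -0.116, 0.08, 0.01, -5, 0, 0, 1, -0.116, 0.135, 0.017, -10, 0, 0, 1, -0.116, 0.19, 0.024, -17.7, 0, 0, 1, -0.116, 0.245, 0.031, -17.7, 0, 0, 1, -0.116, 0.3, 0.038, -17.7, 0, 0, 1, -0.116, 0.345, 0.044, -17.7, 0, 0, 1, -0.116, 0.367, 0.046, -17.7, 0, 0, 1, -0.116, 0.367, 0.046, -17.7, 0, 0, 1, -0.116, 0.367, 0.046, -17.7, 0, 0, 1]}}

```text
time: 5.78
tool_pos: [574.4, 96.9, 199.8]
tcp_rot: [-20.2, 89.9, -5.1]
ft_force: [-0.1, -0.3, -1.7]
finger_gap: 15.1
```

Run:
```python
from h import *
plan([575,98,200],105.1)
c=cal("wrist"); p,d=optics.snapshot("wrist"); np.savez("pics/w2.npz",p=p,d=d,E=c[2]); save("w2.png",p)
```

```text
t 5.78 tcp [574.4  96.9 199.8] az_y 105.09 gap 15.1 F [-0.1 -0.3 -1.7] q [   4.5    6.5   92.    -0.    81.5 -100.5]
shift [-0.0002  0.0009  0.0009] rv [-0.01  0.06  0.02]
```

View pics/w2.png

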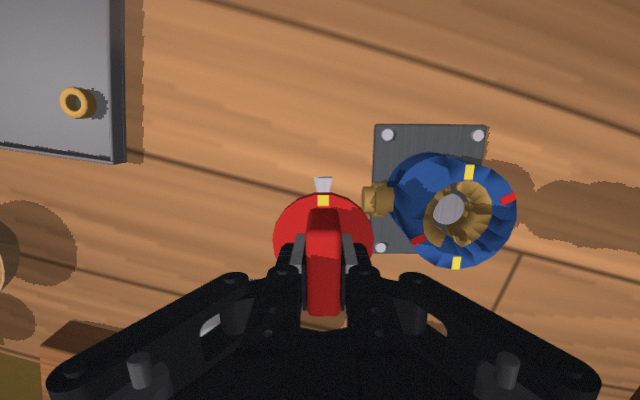

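The cap is held squarely, with its lug and dot at (323,190). On the filter rim the yellow marks are at (470,172) and (457,263), and the red marks at (508,199) and (418,239).

Run:
```python
from h import *
z=np.load("pics/w2.npz"); d=z["d"]; p=z["p"]; c=cal("wrist"); c=(c[0],c[1],z["E"])
P=cloud(c,d,(380,525,145,275))
R=P[(P[:,2]>96)&(P[:,2]<103)]; print("rim",len(R),R[:,2].mean())
from scipy.optimize import least_squares
xy=R[:,:2]; c0=xy.mean(0)
# outer boundary: max radius per angle sector
def edge(c0,f):
    a=np.arctan2(*(xy-c0).T[::-1]); rr=np.hypot(*(xy-c0).T); b=((a+np.pi)/(2*np.pi)*36).astype(int)%36
    return np.array([xy[b==k][f(rr[b==k])] for k in range(36) if (b==k).sum()>3])
for f in (np.argmax,np.argmin):
    e=edge(np.array([554,208]),f); s=least_squares(lambda q:np.hypot(*(e-q[:2]).T)-q[2],[554,208,40],loss="soft_l1"); print(len(e),s.x, np.abs(s.fun).mean())
hsv=cv2.cvtColor(p,cv2.COLOR_RGB2HSV)
for nm,m in (("y",(hsv[...,0]>25)&(hsv[...,0]<34)&(hsv[...,1]>180)&(hsv[...,2]>180)),("r",((hsv[...,0]<5)|(hsv[...,0]>175))&(hsv[...,1]>180)&(hsv[...,2]>100))):
    m=m.astype(np.uint8); m[:,:400]=0; n,l,st,ce=cv2.connectedComponentsWithStats(m)
    pts=[atz(c,*ce[i],R[:,2].mean()) for i in range(1,n) if st[i,4]>15]
    print(nm,[(st[i,4],ce[i].round(1)) for i in range(1,n) if st[i,4]>15],np.round(pts,1))
    if len(pts)==2: v=pts[0]-pts[1]; print("mid",(pts[0]+pts[1])/2,np.hypot(*v[:2]),np.degrees(np.arctan2(v[1],v[0])))
ce=np.array([554,208]); rr=np.hypot(*(P[:,:2]-ce).T); I=P[(rr<30)]
print("inner z hist",np.histogram(I[:,2],bins=range(40,104,2)))
C=cloud(c,d,(270,376,170,300)); H=C[C[:,2]>165]
F=C[(C[:,2]>166)&(C[:,2]<176)]; print("flange held",len(F),np.median(F[:,2]))
m=p[...,0].astype(int)>100
F=np.array([q for q in F if hsv[int(q[4]),int(q[3]),1]>180])
e=F[F[:,4]<225]; hull=cv2.convexHull(e[:,:2].astype(np.float32))[:,0]
print(cv2.minEnclosingCircle(F[:,:2].astype(np.float32)), "tcp",sense()["tool_pos"])
```

```text
rim 4664 99.47059787407355
36 [556.47801168 209.95724384  45.72979037] 0.26434132524475334
36 [556.23927175 209.83731787  32.38325015] 0.22867097957285232
y [] []
r [(np.int32(113), array([507.8, 198.5])), (np.int32(101), array([417.8, 239.5]))] [[530.  240.2  99.5]
 [582.8 181.   99.5]]
mid [556.4168535  210.61193452  99.47059787] 79.28403737363949 131.73951762729413
inner z hist (array([   0,    0,    0,    0,    0,    0,    0,   13,  169,   29,   12,
         25,   41,   44,  198,  583,   73,   61,   84,   66,   80,   78,
       1016,  368,    0,    0,    0,    0,    2,   19,    2]), array([ 40,  42,  44,  46,  48,  50,  52,  54,  56,  58,  60,  62,  64,
        66,  68,  70,  72,  74,  76,  78,  80,  82,  84,  86,  88,  90,
        92,  94,  96,  98, 100, 102]))
flange held 2986 171.30007493197184
((574.5480346679688, 96.36125946044922), 28.705636978149414) tcp [574.48554225  96.62071227 199.95005512]
```

The filter centre is about (556.4, 210.0) with x azimuth 14.8°. The ring top is at z≈86 and the spring plate at about 71, which fits the 15 mm given. I'll hover over the mouth and check from near.

```bash
python3 -c "
from h import *
plan([556.4,210.2,192],104.8)"
```

```text
t 5.83 tcp [574.5  96.6 200. ] az_y 105.05 gap 15.2 F [-0.2 -1.  -2.2] q [   4.5    6.4   92.    -0.    81.5 -100.5]
shift [0.0079 0.1144 0.012 ] rv [0.25 0.08 0.02]
```

Emit:
{"name": "carry_out", "arguments": {"commands": [0, 0.04, 0.004, 0, 0, 0, 1, 0, 0.08, 0.008, 0, 0, 0, 1, 0.003, 0.114, 0.012, 0.25, 0, 0, 1, 0.008, 0.114, 0.012, 0.25, 0, 0, 1, 0.008, 0.114, 0.012, 0.25, 0, 0, 1, 0.008, 0.114, 0.012, 0.25, 0, 0, 1, 0.008, 0.114, 0.012, 0.25, 0, 0, 1]}}

```text
time: 6.7
tool_pos: [556.9, 208.9, 192.2]
tcp_rot: [-15.3, 89.9, -0.6]
ft_force: [1.6, 0.8, -1.5]
finger_gap: 15.1
```

Run:
```python
from h import *
plan([556.4,210.2,192],104.8)
c=cal("wrist"); p,d=optics.snapshot("wrist"); np.savez("pics/w3.npz",p=p,d=d,E=c[2])
save("w3.png",cv2.resize(p[120:320,220:430],None,fx=3.5,fy=3,interpolation=cv2.INTER_CUBIC) if 0 else cv2.resize(p[130:310,210:430],None,fx=3.3,fy=3.3,interpolation=cv2.INTER_CUBIC))
from scipy.optimize import least_squares
P=cloud(c,d,(230,420,120,300)); s=sense()["tool_pos"]
R=P[(P[:,2]>97)&(P[:,2]<102)]; print("rim",len(R),R[:,2].mean())
c0=np.array([556.4,210.]); a=np.arctan2(*(R[:,:2]-c0).T[::-1]); rr=np.hypot(*(R[:,:2]-c0).T); b=((a+np.pi)/(2*np.pi)*72).astype(int)
e=np.array([R[b==k][np.argmax(rr[b==k])][:2] for k in range(72) if (b==k).sum()>3])
e=e[np.abs(np.hypot(*(e-c0).T)-45.8)<2.5]; q=least_squares(lambda q:np.hypot(*(e-q).T)-45.8,c0,loss="soft_l1"); print("centre",len(e),q.x)
hsv=cv2.cvtColor(p,cv2.COLOR_RGB2HSV)
m=((hsv[...,0]>20)&(hsv[...,0]<36)&(hsv[...,1]>150)&(hsv[...,2]>150)).astype(np.uint8); n,l,st,ce=cv2.connectedComponentsWithStats(m)
for i in range(1,n):
    if st[i,4]>10: print("y",st[i,4],ce[i].round(1),d[int(ce[i][1]),int(ce[i][0])],atdepth(c,*ce[i],d[int(ce[i][1]),int(ce[i][0])]).round(1))
F=np.array([x for x in P if 158<x[2]<167 and hsv[int(x[4]),int(x[3]),1]>180 and hsv[int(x[4]),int(x[3]),0]%174<6])
print("flange",len(F),np.median(F[:,2]),cv2.minEnclosingCircle(F[:,:2].astype(np.float32)))
```

```text
t 6.7 tcp [556.9 208.9 192.2] az_y 104.72 gap 15.1 F [ 1.6  0.8 -1.5] q [ 15.6   8.6  90.5  -0.   80.8 -89.1]
shift [ 0.0002  0.0014 -0.0001] rv [-0.08  0.09  0.03]
rim 3242 99.42995211838968
centre 47 [556.44217269 210.54414282]
y 135 [325.2 156.6] 212.0078 [517.9 200.   99.3]
y 100 [322.5 199.5] 152.87927 [532.7 201.9 164.8]
flange 2627 163.68231434710123 ((556.993408203125, 208.59291076660156), 28.541810989379883)
```

View pics/w3.png

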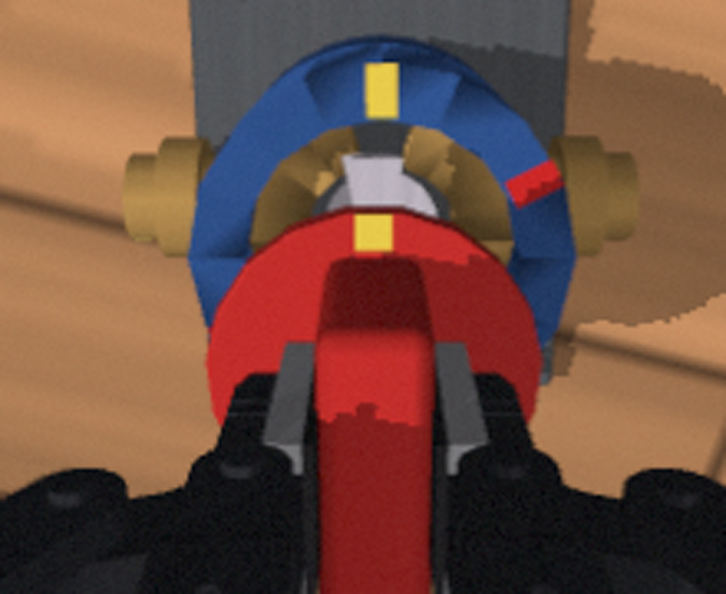

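The crop shows the cap's dot at crop (374,232), its lug at (376,175) and the entry mark at (382,90), so the angle agrees. The cap still needs about +1.5 mm in y. I'll correct that while going down to just above the ring.

Emit:
{"name": "carry_out", "arguments": {"commands": [0, 0.0017, -0.0001, -0.3, 0, 0, 1, 0, 0.0017, -0.0001, -0.3, 0, 0, 1, 0.008, 0.0017, -0.0001, -0.3, 0, 0, 1, 0.016, 0.0017, -0.0001, -0.3, 0, 0, 1, 0.022, 0.0017, -0.0001, -0.3, 0, 0, 1, 0.022, 0.0017, -0.0001, -0.3, 0, 0, 1, 0.022, 0.0017, -0.0001, -0.3, 0, 0, 1]}}

```text
time: 7.62
tool_pos: [556.4, 210.7, 170.2]
tcp_rot: [-14.3, 89.9, 0.7]
ft_force: [0.8, 0.5, -2.0]
finger_gap: 15.0
```

```bash
python3 -c "
from h import *
plan([556.4,210.6,164],105)"
```

```text
t 7.62 tcp [556.4 210.7 170.2] az_y 105.03 gap 15.0 F [ 0.8  0.5 -2. ] q [ 15.8   9.6  91.7  -0.   78.6 -89.2]
shift [ 0.0062 -0.0001 -0.    ] rv [0.03 0.1  0.03]
```

Emit:
{"name": "carry_out", "arguments": {"commands": [0.0015, 0, 0, 0, 0, 0, 1, 0.003, 0, 0, 0, 0, 0, 1, 0.0045, 0, 0, 0, 0, 0, 1, 0.0055, 0, 0, 0, 0, 0, 1, 0.0055, 0, 0, 0, 0, 0, 1]}}

```text
time: 8.25
tool_pos: [556.3, 210.7, 164.6]
tcp_rot: [-15.8, 89.9, -0.7]
ft_force: [-0.1, 0.2, -1.3]
finger_gap: 15.1
```

Emit:
{"name": "carry_out", "arguments": {"commands": [0.0007, 0, 0, 0, 0, 0, 1, 0.0014, 0, 0, 0, 0, 0, 1, 0.0014, 0, 0, 0, 0, 0, 1]}}

```text
time: 8.62
tool_pos: [556.3, 210.7, 163.1]
tcp_rot: [-17.1, 89.9, -2.0]
ft_force: [-0.0, -0.5, -1.9]
finger_gap: 15.2
```

Emit:
{"name": "carry_out", "arguments": {"commands": [0.0007, 0, 0, 0, 0, 0, 1, 0.0014, 0, 0, 0, 0, 0, 1, 0.0014, 0, 0, 0, 0, 0, 1]}}

```text
time: 9.0
tool_pos: [556.3, 210.7, 161.6]
tcp_rot: [-18.7, 89.9, -3.7]
ft_force: [-0.5, -0.1, -2.3]
finger_gap: 15.2
```

Already about 4 mm below the ring top with no contact force, so the lugs have entered.

Emit:
{"name": "carry_out", "arguments": {"commands": [0.001, 0, 0, 0, 0, 0, 1, 0.002, 0, 0, 0, 0, 0, 1, 0.003, 0, 0, 0, 0, 0, 1, 0.004, 0, 0, 0, 0, 0, 1, 0.005, 0, 0, 0, 0, 0, 1, 0.006, 0, 0, 0, 0, 0, 1, 0.007, 0, 0, 0, 0, 0, 1, 0.0075, 0, 0, 0, 0, 0, 1, 0.0075, 0, 0, 0, 0, 0, 1]}}

```text
time: 10.12
tool_pos: [556.2, 210.7, 154.1]
tcp_rot: [-19.1, 89.9, -4.1]
ft_force: [0.9, 0.5, -2.0]
finger_gap: 15.5
```

Emit:
{"name": "carry_out", "arguments": {"commands": [0.001, 0, 0, 0, 0, 0, 1, 0.002, 0, 0, 0, 0, 0, 1, 0.003, 0, 0, 0, 0, 0, 1, 0.004, 0, 0, 0, 0, 0, 1, 0.005, 0, 0, 0, 0, 0, 1, 0.005, 0, 0, 0, 0, 0, 1, 0.005, 0, 0, 0, 0, 0, 1]}}

```text
time: 11.0
tool_pos: [556.3, 210.7, 149.3]
tcp_rot: [-17.5, 89.9, -2.5]
ft_force: [-1.3, -1.0, 3.8]
finger_gap: 15.1
```

```bash
python3 -c "
from h import *
plan([556.4,210.6,141],105)"
```

```text
t 11.0 tcp [556.3 210.7 149.3] az_y 105.03 gap 15.1 F [-1.3 -1.   3.8] q [ 15.8  10.7  92.8  -0.   76.5 -89.2]
shift [ 0.0083 -0.0001  0.    ] rv [0.03 0.09 0.03]
```

Contact with the spring at about 5.7 N, so the plate is at TCP z≈150.7. That puts the firm stop near TCP z≈137.2 and the turning depth below 139.7.

Emit:
{"name": "carry_out", "arguments": {"commands": [0.001, 0, 0, 0, 0, 0, 1, 0.002, 0, 0, 0, 0, 0, 1, 0.003, 0, 0, 0, 0, 0, 1, 0.004, 0, 0, 0, 0, 0, 1, 0.005, 0, 0, 0, 0, 0, 1, 0.006, 0, 0, 0, 0, 0, 1, 0.007, 0, 0, 0, 0, 0, 1, 0.008, 0, 0, 0, 0, 0, 1, 0.008, 0, 0, 0, 0, 0, 1]}}

```text
time: 12.12
tool_pos: [556.4, 210.7, 141.7]
tcp_rot: [-14.3, 89.9, 0.7]
ft_force: [-3.3, -1.3, 7.8]
finger_gap: 15.1
```

Emit:
{"name": "carry_out", "arguments": {"commands": [0.0006, 0, 0, 0, 0, 0, 1, 0.0012, 0, 0, 0, 0, 0, 1, 0.0018, 0, 0, 0, 0, 0, 1, 0.0018, 0, 0, 0, 0, 0, 1, 0.0018, 0, 0, 0, 0, 0, 1]}}

```text
time: 12.75
tool_pos: [556.5, 210.7, 140.4]
tcp_rot: [-15.1, 89.9, -0.1]
ft_force: [-3.6, -1.4, 8.6]
finger_gap: 14.9
```

Emit:
{"name": "carry_out", "arguments": {"commands": [0.0008, 0, 0, 0, 0, 0, 1, 0.0016, 0, 0, 0, 0, 0, 1, 0.0016, 0, 0, 0, 0, 0, 1, 0.0016, 0, 0, 0, 0, 0, 1]}}

```text
time: 13.25
tool_pos: [556.5, 210.7, 139.4]
tcp_rot: [-14.6, 89.9, 0.4]
ft_force: [-4.9, -2.0, 9.2]
finger_gap: 15.3
```

Emit:
{"name": "carry_out", "arguments": {"commands": [0.0005, 0, 0, 0, 0, 0, 1, 0.001, 0, 0, 0, 0, 0, 1, 0.001, 0, 0, 0, 0, 0, 1]}}

```text
time: 13.62
tool_pos: [556.5, 210.7, 138.9]
tcp_rot: [-14.5, 89.9, 0.5]
ft_force: [-4.6, -0.8, 9.4]
finger_gap: 15.0
```

Emit:
{"name": "carry_out", "arguments": {"commands": [0.0005, 0, 0, 0, 0, 0, 1, 0.001, 0, 0, 0, 0, 0, 1, 0.001, 0, 0, 0, 0, 0, 1]}}

```text
time: 14.0
tool_pos: [556.5, 210.7, 138.5]
tcp_rot: [-15.1, 89.9, -0.0]
ft_force: [-5.0, -2.1, 9.9]
finger_gap: 14.9
```

Emit:
{"name": "carry_out", "arguments": {"commands": [0.0005, 0, -0.0005, 0, 0, 0, 1, 0.001, 0, -0.0006, 0, 0, 0, 1, 0.0012, 0, -0.0006, 0, 0, 0, 1, 0.0012, 0, -0.0006, 0, 0, 0, 1]}}

```text
time: 14.5
tool_pos: [556.3, 210.7, 138.2]
tcp_rot: [-10.2, 89.8, 4.9]
ft_force: [-3.1, -1.3, 9.1]
finger_gap: 15.1
```

Emit:
{"name": "carry_out", "arguments": {"commands": [0.0005, 0, -0.0002, 0, 0, 0, 1, 0.001, 0, -0.0003, 0, 0, 0, 1, 0.0012, 0, -0.0003, 0, 0, 0, 1, 0.0012, 0, -0.0003, 0, 0, 0, 1]}}

```text
time: 15.0
tool_pos: [556.3, 210.7, 137.8]
tcp_rot: [-8.4, 89.8, 6.6]
ft_force: [-4.1, -1.9, 9.2]
finger_gap: 14.9
```

```bash
python3 -c "
from h import *
plan([556.4,210.6,137.5],105); print(sense()['wrist_torque'])"
```

```text
t 15.0 tcp [556.3 210.7 137.8] az_y 105.03 gap 14.9 F [-4.1 -1.9  9.2] q [ 15.8  11.2  93.5  -0.   75.1 -89.2]
shift [ 0.0003 -0.0001  0.    ] rv [0.03 0.23 0.03]
[-0.30153596  0.94803514  0.00965266]
```

Emit:
{"name": "carry_out", "arguments": {"commands": [0.0005, 0, -0.001, 0, -0.2, 0, 1, 0.0012, 0, -0.0012, 0, -0.2, 0, 1, 0.0015, 0, -0.0012, 0, -0.2, 0, 1, 0.0015, 0, -0.0012, 0, -0.2, 0, 1]}}

```text
time: 15.5
tool_pos: [555.9, 210.5, 137.5]
tcp_rot: [-3.4, 89.5, 11.6]
ft_force: [-3.4, -1.0, 9.5]
finger_gap: 15.2
```

```bash
python3 -c "
from h import *
plan([556.4,210.6,137.5],105); print(sense()['wrist_torque'])"
```

```text
t 15.5 tcp [555.9 210.5 137.5] az_y 105.03 gap 15.2 F [-3.4 -1.   9.5] q [ 15.8  10.9  93.9  -0.   74.7 -89.2]
shift [ 0.     -0.0001  0.0005] rv [0.03 0.54 0.03]
[-0.1881896   0.67569601  0.0257644 ]
```

```bash
python3 -c "
from h import *
plan([556.2,210.6,136.2],95);plan([556.2,210.6,136.2],85)"
```

```text
t 15.5 tcp [555.9 210.5 137.5] az_y 105.03 gap 15.2 F [-3.4 -1.   9.5] q [ 15.8  10.9  93.9  -0.   74.7 -89.2]
shift [ 0.0013 -0.      0.0003] rv [10.03  0.54 -0.02]
t 15.5 tcp [555.9 210.5 137.5] az_y 105.03 gap 15.2 F [-3.4 -1.   9.5] q [ 15.8  10.9  93.9  -0.   74.7 -89.2]
shift [ 0.0013 -0.      0.0003] rv [20.03  0.54 -0.06]
```

Emit:
{"name": "carry_out", "arguments": {"commands": [0.0013, 0, 0.0003, 0, 0.5, 0, 1, 0.0013, 0, 0.0003, 4, 0.5, 0, 1, 0.0013, 0, 0.0003, 8, 0.5, 0, 1, 0.0013, 0, 0.0003, 12, 0.5, 0, 1, 0.0013, 0, 0.0003, 16, 0.5, 0, 1, 0.0013, 0, 0.0003, 20, 0.5, 0, 1, 0.0013, 0, 0.0003, 20, 0.5, 0, 1]}}

```text
time: 16.38
tool_pos: [556.8, 210.9, 137.5]
tcp_rot: [44.0, 89.8, 39.0]
ft_force: [-3.0, -0.5, 10.8]
finger_gap: 14.9
```

Run:
```python
from h import *
plan([556.2,210.6,136.2],63); print(sense()['wrist_torque'])
c=cal("wrist"); p,d=optics.snapshot("wrist"); np.savez("pics/w4.npz",p=p,d=d,E=c[2]); save("w4.png",cv2.resize(p[130:330,200:440],None,fx=3,fy=3,interpolation=cv2.INTER_CUBIC))
```

```text
t 16.38 tcp [556.8 210.9 137.5] az_y 84.98 gap 14.9 F [-3.  -0.5 10.8] q [ 15.8  11.3  93.3   0.1  75.2 -69.2]
shift [ 0.0013 -0.0003 -0.0006] rv [21.98  0.09 -0.13]
[-0.11883614  0.8077664  -0.09741704]
```

View pics/w4.png

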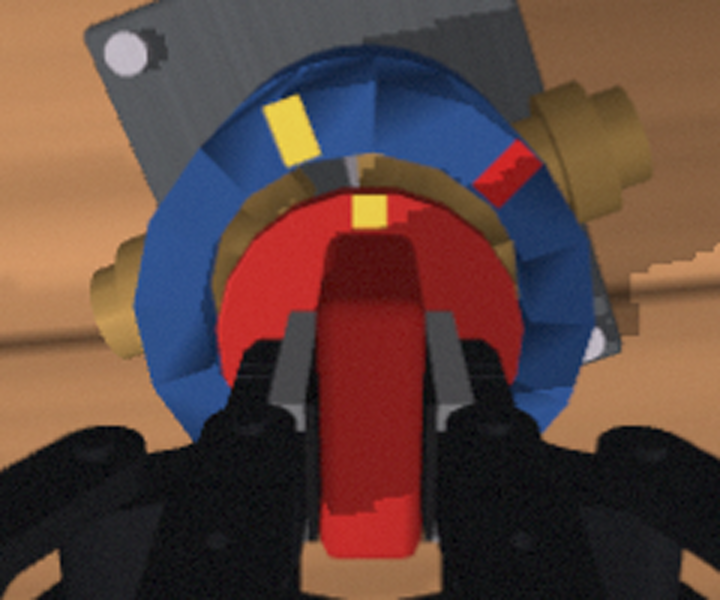

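The dot at crop (369,211) has turned with the handle, away from the yellow mark (292,130) and towards the red mark (507,174). The twisting moment is only about 0.1 N m, so I'll carry on to the red marks.

Emit:
{"name": "carry_out", "arguments": {"commands": [0.0013, -0.0003, -0.0006, 5, 0, 0, 1, 0.0013, -0.0003, -0.0006, 10, 0, 0, 1, 0.0013, -0.0003, -0.0006, 15, 0, 0, 1, 0.0013, -0.0003, -0.0006, 20, 0, 0, 1, 0.0013, -0.0003, -0.0006, 25, 0, 0, 1, 0.0013, -0.0003, -0.0006, 30, 0, 0, 1, 0.0013, -0.0003, -0.0006, 35, 0, 0, 1, 0.0013, -0.0003, -0.0006, 40, 0, 0, 1, 0.0013, -0.0003, -0.0006, 43, 0, 0, 1, 0.0013, -0.0003, -0.0006, 43, 0, 0, 1]}}

```text
time: 17.68
tool_pos: [556.3, 210.6, 137.4]
tcp_rot: [78.4, 89.8, 30.4]
ft_force: [-6.2, -3.6, 13.6]
finger_gap: 15.4
```

Run:
```python
from h import *
plan([556.4,210.6,144.5],42); print(sense()['wrist_torque'])
```

```text
t 17.68 tcp [556.3 210.6 137.4] az_y 41.98 gap 15.4 F [-6.2 -3.6 13.6] q [ 15.8  11.2  93.5   0.   75.1 -26.2]
shift [-0.0071  0.0001  0.    ] rv [-0.02  0.03 -0.17]
[-0.57098296  1.34978302 -0.02910081]
```

Firm stop felt at TCP z 137.4, with Fz 13.6 N. I'll let the cap rise about 7 mm into the notches.

Emit:
{"name": "carry_out", "arguments": {"commands": [-0.001, 0, 0, 0, 0, 0, 1, -0.002, 0, 0, 0, 0, 0, 1, -0.003, 0, 0, 0, 0, 0, 1, -0.004, 0, 0, 0, 0, 0, 1, -0.005, 0, 0, 0, 0, 0, 1, -0.006, 0, 0, 0, 0, 0, 1, -0.0065, 0, 0, 0, 0, 0, 1, -0.007, 0, 0, 0, 0, 0, 1, -0.007, 0, 0, 0, 0, 0, 1]}}

```text
time: 18.8
tool_pos: [556.2, 210.6, 144.4]
tcp_rot: [79.7, 89.8, 31.7]
ft_force: [-3.0, -0.6, 4.4]
finger_gap: 14.8
```

Run:
```python
from h import *
plan([556.4,210.6,145],42); print(sense()['wrist_torque'])
```

```text
t 18.8 tcp [556.2 210.6 144.4] az_y 41.98 gap 14.8 F [-3.  -0.6  4.4] q [ 15.8  10.8  93.1   0.   75.9 -26.2]
shift [-0.0006  0.0001  0.0001] rv [-0.02  0.03 -0.16]
[-0.20731036  0.59329658  0.03204074]
```

Emit:
{"name": "carry_out", "arguments": {"commands": [-0.0004, 0, 0, 0, 0, 0, 1, 0, 0, 0, 0, 0, 0, 0.3, 0, 0, 0, 0, 0, 0, 0, 0, 0, 0, 0, 0, 0, -0.5, 0, 0, 0, 0, 0, 0, -1, 0, 0, 0, 0, 0, 0, -1, 0, 0, 0, 0, 0, 0, -1]}}

```text
time: 19.68
tool_pos: [556.3, 210.6, 144.4]
tcp_rot: [79.3, 89.8, 31.3]
ft_force: [0.3, -0.4, -0.4]
finger_gap: 85.3
```

Run:
```python
from h import *
plan([500,190,230],42)
```

```text
t 19.68 tcp [556.3 210.6 144.4] az_y 41.98 gap 85.3 F [ 0.3 -0.4 -0.4] q [ 15.8  10.8  93.1   0.   75.9 -26.2]
shift [-0.0857 -0.0553 -0.0223] rv [-0.02  0.03 -0.17]
```

Emit:
{"name": "carry_out", "arguments": {"commands": [-0.01, 0, 0, 0, 0, 0, -1, -0.03, 0, 0, 0, 0, 0, -1, -0.06, 0, 0, 0, 0, 0, -1, -0.1, 0, 0, 0, 0, 0, -1, -0.1, 0, 0, 0, 0, 0, -1, -0.1, 0, 0, 0, 0, 0, -1]}}

```text
time: 20.42
tool_pos: [556.3, 210.5, 245.6]
tcp_rot: [73.6, 89.7, 25.6]
ft_force: [-0.5, 0.0, 0.0]
finger_gap: 85.6
```

Run:
```python
from h import *
plan([556,210,240],42)
c=cal("wrist"); p,d=optics.snapshot("wrist"); np.savez("pics/w5.npz",p=p,d=d,E=c[2]); save("w5.png",cv2.resize(p[120:280,220:420],None,fx=3.5,fy=3.5,interpolation=cv2.INTER_CUBIC))
P=cloud(c,d,(250,390,130,260)); print(np.histogram(P[:,2],bins=range(94,160,3)))
R=P[(P[:,2]>97.5)&(P[:,2]<102)]; print("rim z",np.median(R[:,2]))
T=P[P[:,2]>144]; print("handle top z",np.median(T[:,2]),len(T),cv2.minAreaRect(T[:,:2].astype(np.float32)))
v=np.linalg.svd(T[:,:2]-T[:,:2].mean(0),full_matrices=False)[2][0]; print("az",np.degrees(np.arctan2(v[1],v[0])))
F=P[(P[:,2]>112)&(P[:,2]<120)]; print("flange",np.median(F[:,2]),cv2.minEnclosingCircle(F[:,:2].astype(np.float32)))
hsv=cv2.cvtColor(p,cv2.COLOR_RGB2HSV)
m=((hsv[...,0]>20)&(hsv[...,0]<36)&(hsv[...,1]>150)&(hsv[...,2]>150)).astype(np.uint8); n,l,st,ce=cv2.connectedComponentsWithStats(m)
for i in range(1,n):
    if st[i,4]>10: print("y",st[i,4],ce[i].round(1),atdepth(c,*ce[i],d[int(ce[i][1]),int(ce[i][0])]).round(1))
```

```text
t 20.43 tcp [556.3 210.5 245.6] az_y 41.98 gap 85.6 F [-0.5  0.   0. ] q [ 15.8   6.6  87.    0.   86.1 -26.2]
shift [ 0.0056 -0.0006  0.0002] rv [-0.02  0.07 -0.25]
(array([  35, 2553,  559,    0,    0,    6,   43, 1984,   20,    7,   11,
         16,   15,    6,   17,   14,   15,   11,  139,  913,    6]), array([ 94,  97, 100, 103, 106, 109, 112, 115, 118, 121, 124, 127, 130,
       133, 136, 139, 142, 145, 148, 151, 154, 157]))
rim z 99.35973328767369
handle top z 152.13158015638854 1075 ((556.7197875976562, 211.9517364501953), (15.317402839660645, 43.85877990722656), 41.98706817626953)
az -48.05455339055223
flange 116.36673906024862 ((556.7794799804688, 211.7333984375), 28.939773559570312)
y 26 [321.9 168.9] [539.7 230.3 117.6]
y 82 [283.2 174. ] [517.7 200.1  99.5]
y 73 [356.9 210.7] [594.5 220.3  99.8]
y 441 [476.  276.6] [753.2 251.3  84.6]
y 23 [ 44.6 276.2] [381.2 -96.5  68.9]
y 18 [ 10.7 366.2] [ 405.9 -266.4   68.9]
```

View pics/w5.png

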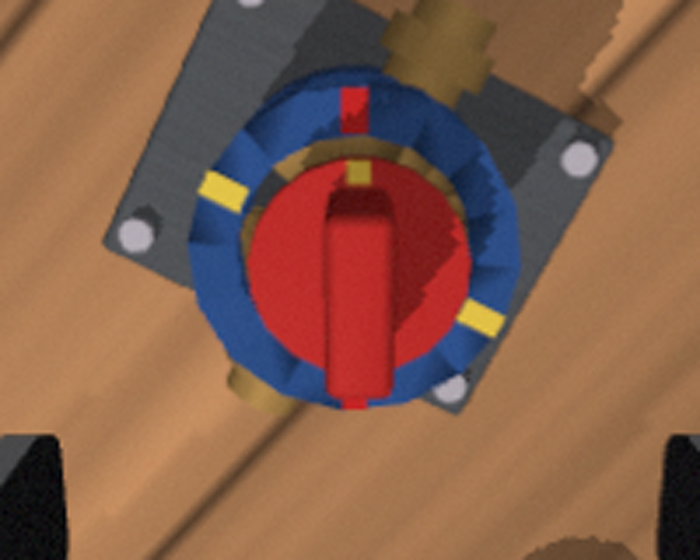

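The cap's dot at crop (358,172) lines up with the red mark at (354,108). The yellow marks at (223,190) and (480,317) are well away from it. The underside is about 35 mm below the rim, the azimuth is -48.05° against a target of about -48.2°, and the axis is within 2 mm. Handing in.

```bash
python3 -c "
from h import *
print(order.hand_in())"
```

```text
the job is handed in; nothing more can be done
None
```

The smaller red cap from the tray is now locked in the blue filter. I handed the job in at about 20.4 s of the 67 s allowed; the hand-in gives no verdict.

**What I did:** I gripped the handle at 60 N and entered the lugs at the yellow marks without any contact force. I pushed down against the spring to the firm stop, twisted 63° clockwise to the red marks, and let the cap rise 7 mm. Then I opened the gripper and backed 100 mm straight up.

**Last checks (wrist camera):**

| Check | Measured | Needed |
|---|---|---|
| Angle of the lugs | -48.05°, about 0.2° off the red marks | within 0.12 rad (6.9°) |
| Underside below the rim | about 35 mm | 21.5 to 42.5 mm |
| Underside below the ring's top | about 21 mm | 21 mm |
| Offset from the mouth's axis | about 1.5 mm | under 5 mm |
| Highest wrist force I read, at the stop | about 15 N (13.6 N vertical) | cap on filter under 30 N |

- **Force readings:** I read the wrist force only at the end of each move, so a brief peak in between would not show. From the spring contact on there was also a sideways force of 3 to 7 N (up to about 7 N at the stop), probably the stem rubbing in the ring. It was gone after I let go.
- **Other loose things:** I did not photograph them again from above. No contact showed in the force readings on the way.

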